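Put the lids back on the dessert station's containers

ROBOT

A 6-joint arm with a two-finger parallel gripper is mounted at the origin on the work surface. World frame = base frame: x ahead of the robot, y to its left, z up, the work surface at z = 0. Lengths are in m, angles in rad, forces in N, time in s.
With the tool pointing down it reaches from about 0.275 to 0.725 m from the base axis. Payload 5.6 kg.
Tool frame: the origin (TCP) lies midway between the tips of the shut fingers; the grasp point (between the pads) lies 19 mm behind it; z points along the fingers, y is the line along which they close (so a half turn about z gives the same grasp; the last joint's range is limited). The gripper opens to 85 mm and grips with 20 to 120 N. Pads are 22 mm wide; open, the fingers measure 114 mm over their backs; the gripper's body (76 mm by 85 mm) begins 54 mm behind the grasp point. The pads swing forward as they close: fully open they stand 13 mm farther back than shut.
Start: joints at [-1.057, 0.255, 0.108, 0, -1.424, -0.285], TCP at [0.125, -0.536, 0.231] pointing down, gripper open.
Joint ranges: [-2.95, 2.95], [-1.21, 1.97], [-1.09, 1.5], [-2.87, 1.71], [-2.94, -0.07], [-3.05, 3.05]. Speed limits (rad/s): [2.57, 2.57, 3.14, 3.14, 3.14, 3.14].

INTERFACE

Orientations are given as a unit quaternion [x, y, z, w].
In Python, from station import bot gives the robot as it stands.
- The arm moves only by the tool servo_tool, never from a script. Its argument "plan" is a list that holds one entry, the list of rows, each a list of 7 numbers: the opening, from 0 (shut) to 1 (fully open), then the shift along the tool's x, y, z each as a share of 500 mm, from -1 to 1, then the turn, a rotation vector about the tool's x, y, z each as a share of 90 degrees, from -1 to 1. In form: [[[fingers, x, y, z, rx, ry, rz], ...]]. A call has 1 to 8 rows; each row is the pose to reach, as a shift and turn from the pose commanded when the call began, along the tool's axes at that moment; what a row does not reach only later rows make up. A row lasts 1/12 s, in which the tool goes at most 41.7 mm and 7.16 degrees, less where a joint would pass 70% of its speed; a pose out of reach is approached as far as the arm can. A call with a number of a shift or a turn outside -1 to 1 is refused whole. A call with a gripper value outside its range is refused whole. The fingers move at their own pace and stop on an object; "grip_force" is the grip in N (left out, the last holds). Time passes only in rows, so rows that repeat a pose let the fingers close. It gives the time, the measured TCP pose, the force, the opening and the grip force at its end, in the units of the state.
- bot.observe(): the state, without advancing time (a new reading comes with each control period).
- bot.grab_frame(name): name is "side" or "top" or "wrist"; returns a dict with "frame" (384x512x3 uint8, blue, green, red), "range_z" (384x512 float32, m along the optical axis (not along the pixel's ray), 0 where there is no reading), "K" (3x3 intrinsics, pixels), "R" (3x3) and "t" (3): a world point X has camera coordinates R X + t. Camera axes: x right, y down, z forward; pixel columns grow to the right and rows downward; lengths in m; the calibration is good to about 2 mm. A picture is of the moment at which its call begins.
- bot.hand_in(): hands the job in; it is judged then, once.
The state is a dict: "clock": time; "joint_pos": joint angles; "joint_velocities": joint speeds; "tau": joint torques, N m; "tool_pos": TCP position; "ee_rot": TCP orientation; "wrist_force": force on the tool from outside, world axes, zero at the start; "moment": the same for the moment, N m; "gripper_width": finger opening in m; "grasp_force": force on a finger pad.
Only numpy, scipy, OpenCV 4.12 (cv2) and the standard library are available. Lean on these libraries where they do the work, as an engineer would, in place of code of your own. Each camera call takes 0.05 s, during which the arm holds its last target. There are 200 camera calls.

TASK

Close up the dessert station: put each of the four lids on the container it fits - the large and the small round steel lid on the large and the small steel pot, the square green lid on the square white tub, the oblong blue lid on the blue terrine - so that it sits flat on the rim all round. Lower the lids on, do not drop them, and leave the containers, the pepper mill and the oil bottle standing where they are.

Things in the scene. Friction and masses are not known exactly. Their poses are not given: they have to be found in the camera images.
- large_pot: Large round stainless steel pot of hazelnuts: outside diameter 112 mm, inside 104 mm, rim 90 mm high, open on top; nuts end over 20 mm below the rim. Origin: centre of its underside, z up. Loose on the bench, 0.8 kg.
- small_pot: Small round stainless steel pot of dark red cherries: outside diameter 84 mm, inside 76 mm, rim 75 mm high, open on top; cherries end over 20 mm below the rim. Origin: centre of its underside, z up. Loose on the bench, 0.8 kg.
- square_tub: Square white plastic tub of green olives: outside 100 x 100 mm, inside 92 x 92 mm, rim 80 mm high, open on top; olives end over 15 mm below the rim. x and y run along its sides. Origin: centre of its underside, z up. Loose on the bench, 0.8 kg.
- terrine: Oblong dark blue enamelled dish of chocolate pieces: outside 136 (x) x 84 (y) mm, inside 128 x 76 mm, rim 65 mm high, open on top, a small ear on each short end reaching x = +-78 mm at 52 mm height; chocolate ends over 15 mm below the rim. Origin: centre of its underside, z up. Loose on the bench, 0.8 kg.
- large_lid: Larger round stainless lid: flange 120 mm in diameter, plug below it tapering from 96 to 84 mm at the bottom. Origin: centre of the plug's underside, z up; flange at z = 10 to 13, cover to 17 mm. Black knob 30 mm in diameter on the axis at z = 24 to 45. Lies plug down on the bench; seated, its origin is 10 mm below the rim. 0.2 kg.
- small_lid: Smaller round stainless lid: flange 92 mm in diameter, plug below it tapering from 68 to 56 mm at the bottom. Origin: centre of the plug's underside, z up; flange at z = 10 to 13, cover to 17 mm. Black knob 26 mm in diameter on the axis at z = 24 to 45. Lies plug down on the bench; seated, its origin is 10 mm below the rim. 0.2 kg.
- green_lid: Square green plastic lid: flange 108 x 108 mm, plug tapering from 84 to 72 mm square at the bottom. Origin: centre of the plug's underside, z up; flange at z = 10 to 13, cover to 17 mm. Bar handle 60 (x) x 14 (y) at z = 31 to 45 over the centre. Any quarter turn fits. Lies plug down on the bench; seated, its origin is 10 mm below the rim. 0.2 kg.
- blue_lid: Oblong dark blue lid, steel handle: flange 144 (x) x 92 (y) mm, plug tapering from 120 x 68 to 108 x 56 at the bottom. Origin: centre of the plug's underside, z up; flange at z = 10 to 13, cover to 17 mm. Bar handle 60 (x) x 14 (y) at z = 31 to 45 over the centre. Fits either way round. Lies plug down on the bench; seated, its origin is 10 mm below the rim. 0.2 kg.
- pepper_mill: Bystander: dark wooden pepper mill, 52 mm in diameter at the foot, 140 mm high, standing among the pots. Origin: centre of its underside, z up.
- oil_bottle: Bystander: yellow squeeze bottle with a white nozzle, 50 mm in diameter, 138 mm high, standing among the pots. Origin: centre of its underside, z up.
Mind the look-alikes: they are no part of the job. Leave any yellow look-alike of the square_tub alone. Leave any pink look-alike of the blue_lid alone.

How it is judged:
At the end, for the whole second after the job is handed in: Each lid lies seated on its own container: origin within 10 mm of the container's axis, flange on the rim (height within 4 mm), level within 0.06 rad, released and at rest; the containers stand upright on the bench (z of large_lid in the frame of large_pot between 0.076 and 0.084 m and horizontal distance between large_lid and large_pot below 0.01 m and angle between each of large_lid, large_pot, small_lid, small_pot, green_lid, square_tub, blue_lid, terrine's own z axis and vertical below 0.06 rad and linear speed of each of large_lid, large_pot, small_lid, small_pot, green_lid, square_tub, blue_lid, terrine below 0.02 m/s and height (world z) of each of large_pot, small_pot, square_tub, terrine below 0.006 m and contact force between the fingers and large_lid below 0.05 N and z of small_lid in the frame of small_pot between 0.061 and 0.069 m and horizontal distance between small_lid and small_pot below 0.01 m and contact force between the fingers and small_lid below 0.05 N and z of green_lid in the frame of square_tub between 0.066 and 0.074 m and horizontal distance between green_lid and square_tub below 0.01 m and contact force between the fingers and green_lid below 0.05 N and z of blue_lid in the frame of terrine between 0.051 and 0.059 m and horizontal distance between blue_lid and terrine below 0.01 m and contact force between the fingers and blue_lid below 0.05 N); the robot touches nothing.
It fails at once if a container is pushed or carried more than 40 mm from where it stood (distance of any of large_pot, small_pot, square_tub, terrine from where it was at the start of the episode above 0.04 m).
It fails at once if the pepper mill or the oil bottle is moved more than 40 mm or knocked over ((distance of pepper_mill from where it was at the start of the episode above 0.04 m or angle between pepper_mill's own z axis and vertical above 0.5 rad) or (distance of oil_bottle from where it was at the start of the episode above 0.04 m or angle between oil_bottle's own z axis and vertical above 0.5 rad)).
It fails at once if a lid is dropped: it moves faster than 0.6 m/s (a fall of about 18 mm) while out of the fingers ((linear speed of large_lid above 0.6 m/s and contact force between the fingers and large_lid below 0.05 N) or (linear speed of small_lid above 0.6 m/s and contact force between the fingers and small_lid below 0.05 N) or (linear speed of green_lid above 0.6 m/s and contact force between the fingers and green_lid below 0.05 N) or (linear speed of blue_lid above 0.6 m/s and contact force between the fingers and blue_lid below 0.05 N)).
It also fails if it takes over 120 s, if anything falls off the work surface, if the arm or the gripper's body presses on something with over 40 N, if the wrist force passes 120 N, or if a joint passes its speed limit or range.

## Working session

There is one attempt and no reset: what is moved stays moved. The work goes in short steps, Python scripts to look and compute and a tool call to move; the robot and the scene stay as the last step left them, time stands still between calls to the robot, and variables do not carry over. Pictures are saved under pics/ and viewed, at most 14 in all, crops included, and the job is handed in when it is done.

Besides the shell and the picture viewer there is one more tool, called by a JSON object that holds its "name" and its "arguments", one argument or row to a line. servo_tool: Moves the arm, as the interface text tells. Its arguments: {"type":"object","properties":{"plan":{"type":"array","items":{"type":"array","items":{"type":"array","items":{"type":"number","minimum":-1,"maximum":1}}}},"grip_force":{"type":"number"}},"required":["plan"]}

```bash
mkdir -p pics; ls; python3 - <<'E'
from station import bot
import cv2,numpy as np,pickle
d={}
for n in ("top","side"):
    f=bot.grab_frame(n); d[n]=f; cv2.imwrite(f"pics/{n}0.png",f["frame"])
    print(n,f["K"].tolist(),np.round(f["R"],3).tolist(),f["t"])
pickle.dump(d,open("f0.pkl","wb"))
print(bot.observe())
E
```

```text
pics
top [[454.6548871362078, 0.0, 255.8620665019281], [0.0, 454.6548871362078, 201.50372267978528], [0.0, 0.0, 1.0]] [[-0.134, -0.991, -0.005], [-0.965, 0.131, -0.229], [0.228, -0.026, -0.973]] [0.03884402 0.43528139 1.42843048]
side [[465.160973684066, 0.0, 264.9165133229898], [0.0, 465.160973684066, 194.67101916025854], [0.0, 0.0, 1.0]] [[-0.945, -0.327, -0.002], [-0.168, 0.491, -0.855], [0.281, -0.807, -0.519]] [0.39391292 0.12387282 1.09679997]
{'clock': 0.1, 'joint_pos': array([-1.05737739e+00,  2.55695183e-01,  1.07150501e-01, -4.39744327e-04,
       -1.42390153e+00, -2.84577322e-01]), 'joint_velocities': array([-0.00146884, -0.00074952,  0.00191351,  0.00227684,  0.00061688,
       -0.00069259]), 'tau': array([-2.51877216e-03, -3.87602413e+01,  2.38473684e+01,  5.37800297e+00,
       -3.79620760e-03, -3.55403174e-06]), 'tool_pos': array([ 0.12471675, -0.53522369,  0.23048623]), 'ee_rot': array([-1.14139113e-01,  9.93464411e-01,  8.44634670e-04, -1.20092225e-04]), 'wrist_force': array([-0.56173659, -0.21823037,  0.37687307]), 'moment': array([-0.05997403,  0.01130369, -0.0607037 ]), 'grasp_force': 0.0, 'gripper_width': 0.0856177573588371}
```

View pics/top0.png

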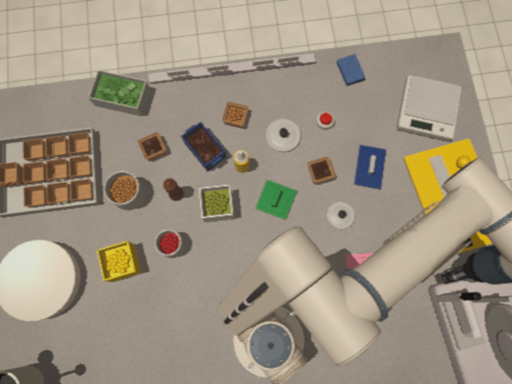

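View pics/side0.png

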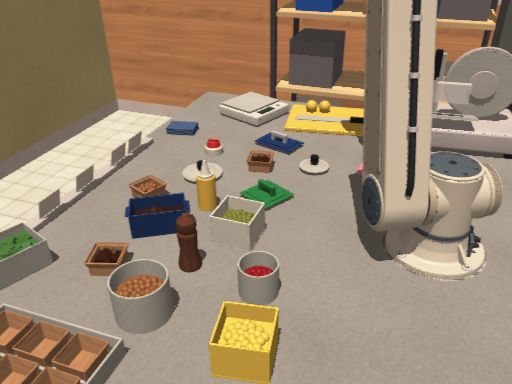

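The top view shows the containers: large pot at (123,189), small pot (168,243), tub (216,202) and terrine (204,146). The bystanders are the mill (173,188) and bottle (241,160). The lids are the large one at (283,135), green (276,199), small (341,215) and blue (370,166). The look-alikes are the yellow tub (118,262) and the pink lid, mostly hidden near (357,260). The side view agrees.

```bash
cat > h.py <<'E'
import numpy as np,cv2
from scipy.optimize import minimize
def cloud(f):
    z=f["range_z"]; v,u=np.nonzero(z>0); d=z[v,u]; K=f["K"]
    c=np.stack([(u-K[0,2])/K[0,0]*d,(v-K[1,2])/K[1,1]*d,d],1)
    return (c-f["t"])@f["R"], f["frame"][v,u]
OBJ={ # name: top px, shape, size x,y, zlo, zhi
"large_pot":((123,189),'c',112,112,82,96),"small_pot":((168,243),'c',84,84,67,81),
"square_tub":((216,202),'r',100,100,73,86),"terrine":((204,146),'r',136,84,56,71),
"large_lid":((283,135),'c',120,120,6,22),"small_lid":((341,215),'c',92,92,6,22),
"green_lid":((276,199),'r',108,108,6,22),"blue_lid":((370,166),'r',144,92,6,22),
"pepper_mill":((173,188),'c',52,52,60,150),"oil_bottle":((241,160),'c',50,50,60,150)}
def px2w(f,u,v,z):
    r=f["R"].T@np.linalg.inv(f["K"])@[u,v,1]; o=-f["R"].T@f["t"]
    return (o+r*(z-o[2])/r[2])[:2]
E
python3 - <<'E'
import pickle,numpy as np,cv2
from h import *
d=pickle.load(open("f0.pkl","rb"))
C={n:cloud(d[n])[0] for n in d}
for n,(p,s,a,b,lo,hi) in OBJ.items():
    g=px2w(d["top"],*p,(lo+hi)/2e3)
    for cam in ("top","side"):
        P=C[cam]; m=(np.hypot(*(P[:,:2]-g).T)<max(a,b)/2e3+.02)&(P[:,2]>lo/1e3)&(P[:,2]<hi/1e3)
        Q=(P[m,:2]*1e3).astype(np.float32)
        if len(Q)<8: print(n,cam,len(Q));continue
        if s=='c': c,r=cv2.minEnclosingCircle(Q); o=(np.round(c,1),round(2*r,1))
        else:
            c,w,an=cv2.minAreaRect(Q); 
            if w[0]<w[1]: w=w[::-1]; an-=90
            o=(np.round(c,1),np.round(w,1),round(an,1))
        print(n,cam,len(Q),*o,"zmed",round(np.median(P[m,2])*1e3,1),"reach",round(np.hypot(*c)))
E
```

```text
large_pot top 180 [531.4 403. ] 113.9 zmed 89.0 reach 667
large_pot side 673 [529.2 404.3] 115.5 zmed 88.7 reach 666
small_pot top 121 [339.5 273.8] 84.4 zmed 74.7 reach 436
small_pot side 423 [337.4 274.7] 87.8 zmed 73.9 reach 435
square_tub top 171 [450.  109.7] [102.3  99.9] -1.3 zmed 79.7 reach 463
square_tub side 428 [447.7 111.4] [103.5 102.6] 88.4 zmed 79.0 reach 461
terrine top 228 [653.3 129.6] [152.1  84.9] 31.1 zmed 63.8 reach 666
terrine side 573 [652.1 131.9] [153.5  90.6] 30.3 zmed 62.5 reach 665
large_lid top 826 [ 666.1 -144.1] 157.8 zmed 14.6 reach 682
large_lid side 353 [ 672.7 -139. ] 133.2 zmed 15.3 reach 687
small_lid top 548 [ 362.5 -293.3] 128.2 zmed 14.0 reach 466
small_lid side 306 [ 366.9 -291.8] 107.9 zmed 15.4 reach 469
green_lid top 927 [445.3 -88.7] [139.  134.6] 43.2 zmed 15.0 reach 454
green_lid side 644 [444.3 -87.2] [113.8 111.7] -28.8 zmed 16.2 reach 453
blue_lid top 1039 [ 518.  -420.3] [178.  164.7] 2.0 zmed 15.0 reach 667
blue_lid side 449 [ 513.4 -417.3] [147.8  96.5] -17.1 zmed 16.4 reach 662
pepper_mill top 208 [512.2 243. ] 44.8 zmed 124.6 reach 567
pepper_mill side 663 [509.  247.1] 43.5 zmed 105.8 reach 566
oil_bottle top 219 [578.7   9.9] 51.4 zmed 100.0 reach 579
oil_bottle side 446 [577.3  14.2] 51.5 zmed 94.0 reach 577
```

```bash
python3 - <<'E'
import pickle,numpy as np,cv2
from h import *
d=pickle.load(open("f0.pkl","rb"))
C={n:cloud(d[n])[0] for n in d}
for n,c0 in {"large_lid":(668,-141),"small_lid":(365,-292),"green_lid":(445,-88),"blue_lid":(515,-418)}.items():
    for cam in C:
        P=C[cam]*1e3; r=np.hypot(*(P[:,:2]-c0).T)
        for lo,hi,R in ((11,22,80),(33,52,45)):
            Q=P[(r<R)&(P[:,2]>lo)&(P[:,2]<hi)]
            if len(Q)<4: print(n,cam,lo,len(Q)); continue
            if lo==11:
                k=np.array([(np.hypot(*(Q[:,:2]-q[:2]).T)<8).sum() for q in Q]); Q=Q[k>np.median(k)*.35]
            q=Q[:,:2].astype(np.float32); c,w,a=cv2.minAreaRect(q)
            if w[0]<w[1]: w=w[::-1]; a-=90
            c2,rr=cv2.minEnclosingCircle(q)
            print(n,cam,lo,len(q),"rect",np.round(c),np.round(w),round(a,1),"circ",np.round(c2),round(2*rr),"mean",np.round(q.mean(0)),"zmax",round(np.percentile(Q[:,2],90)))
E
```

```text
large_lid top 11 682 rect [ 667. -144.] [118. 114.] -9.5 circ [ 667. -143.] 121 mean [ 666. -143.] zmax 19
large_lid top 33 59 rect [ 668. -143.] [29. 28.] 21.1 circ [ 667. -144.] 33 mean [ 666. -143.] zmax 49
large_lid side 11 343 rect [ 670. -146.] [119. 109.] 39.2 circ [ 667. -143.] 122 mean [ 672. -141.] zmax 18
large_lid side 33 38 rect [ 669. -141.] [28. 23.] 72.4 circ [ 666. -141.] 31 mean [ 670. -136.] zmax 47
small_lid top 11 426 rect [ 362. -290.] [89. 86.] -8.5 circ [ 361. -291.] 92 mean [ 361. -289.] zmax 19
small_lid top 33 50 rect [ 362. -290.] [23. 23.] -88.4 circ [ 362. -290.] 26 mean [ 361. -290.] zmax 48
small_lid side 11 295 rect [ 359. -287.] [89. 87.] 16.3 circ [ 358. -289.] 95 mean [ 359. -282.] zmax 18
small_lid side 33 57 rect [ 359. -288.] [26. 25.] -73.8 circ [ 360. -289.] 29 mean [ 359. -285.] zmax 47
green_lid top 11 791 rect [445. -86.] [109. 108.] -29.0 circ [444. -86.] 148 mean [444. -87.] zmax 20
green_lid top 33 76 rect [445. -87.] [60. 14.] -29.9 circ [445. -86.] 60 mean [443. -86.] zmax 49
green_lid side 11 639 rect [443. -86.] [111. 110.] -28.5 circ [443. -84.] 149 mean [440. -77.] zmax 19
green_lid side 33 115 rect [442. -84.] [61. 17.] -28.3 circ [443. -82.] 61 mean [442. -81.] zmax 47
blue_lid top 11 856 rect [ 515. -419.] [144.  92.] -19.1 circ [ 515. -418.] 159 mean [ 514. -418.] zmax 20
blue_lid top 33 78 rect [ 516. -419.] [63. 14.] -18.6 circ [ 516. -419.] 63 mean [ 515. -419.] zmax 47
blue_lid side 11 428 rect [ 514. -416.] [148.  94.] -17.1 circ [ 514. -412.] 157 mean [ 509. -406.] zmax 19
blue_lid side 33 82 rect [ 513. -416.] [60. 18.] -13.7 circ [ 514. -413.] 60 mean [ 512. -414.] zmax 47
```

```bash
cat > go.py <<'E'
# usage: go.py x y z(mm) yaw(deg of tool y) -> shift/turn row
import sys,numpy as np
from scipy.spatial.transform import Rotation as Ro
from station import bot
s=bot.observe(); R=Ro.from_quat(s["ee_rot"]); p=s["tool_pos"]
x,y,z,w=map(float,sys.argv[1:5])
M=R.as_matrix(); cur=np.degrees(np.arctan2(M[1,1],M[0,1]))
if len(sys.argv)<6: w=cur+(w-cur+90)%180-90
a=np.radians(w); ty=np.array([np.cos(a),np.sin(a),0]); tz=np.array([0,0,-1.]); T=np.stack([np.cross(ty,tz),ty,tz],1)
sh=M.T@(np.array([x,y,z])/1e3-p)/.5; tu=(R.inv()*Ro.from_matrix(T)).as_rotvec()/(np.pi/2)
print("t%.1f"%s["clock"],"pos",np.round(p*1e3,1),"yaw",round(cur,1),"j",np.round(s["joint_pos"],2),"F",np.round(s["wrist_force"],1),"w",round(s["gripper_width"]*1e3,1))
print("ROW",np.round(sh,3).tolist(),np.round(tu,3).tolist())
E
python3 go.py 515 -418 150 71.5
```

```text
t0.1 pos [ 124.7 -535.2  230.5] yaw 103.1 j [-1.06  0.26  0.11 -0.   -1.42 -0.28] F [-0.6 -0.2  0.4] w 85.6
ROW [-0.813, 0.051, 0.161] [0.001, -0.0, 0.351]
```

{"name": "servo_tool", "arguments": {
  "plan": [
    [[0.6, -0.813, 0.051, 0.16, 0, 0, 0.351], [0.6, -0.813, 0.051, 0.16, 0, 0, 0.351], [0.6, -0.813, 0.051, 0.16, 0, 0, 0.351], [0.6, -0.813, 0.051, 0.16, 0, 0, 0.351], [0.6, -0.813, 0.051, 0.16, 0, 0, 0.351], [0.6, -0.813, 0.051, 0.16, 0, 0, 0.351], [0.6, -0.813, 0.051, 0.16, 0, 0, 0.351], [0.6, -0.813, 0.051, 0.16, 0, 0, 0.351]]
  ],
  "grip_force": 40
}}

```text
clock: 0.77
tool_pos: [0.4288, -0.4439, 0.1685]
ee_rot: [0.161, 0.987, 0.0, -0.0]
wrist_force: [0.2, -1.1, 1.1]
gripper_width: 0.0512
grasp_force: 0.0
```

```bash
python3 go.py 515 -418 130 71.5
```

```text
t0.8 pos [ 428.8 -443.9  168.5] yaw 71.5 j [-0.55  0.41  0.17 -0.   -1.33 -1.34] F [ 0.2 -1.1  1.1] w 51.2
ROW [-0.147, 0.104, 0.077] [0.0, -0.0, 0.0]
```

{"name": "servo_tool", "arguments": {
  "plan": [
    [[0.6, -0.147, 0.104, 0.08, 0, 0, 0], [0.6, -0.147, 0.104, 0.08, 0, 0, 0], [0.6, -0.147, 0.104, 0.08, 0, 0, 0], [0.6, -0.147, 0.104, 0.08, 0, 0, 0]]
  ]
}}

```text
clock: 1.1
tool_pos: [0.5151, -0.4164, 0.1251]
ee_rot: [0.159, 0.987, 0.001, -0.003]
wrist_force: [-0.4, 0.2, -0.5]
gripper_width: 0.0512
grasp_force: 0.0
```

```bash
python3 go.py 515 -418 22 71.5; python3 - <<'E'
from station import bot
import cv2
f=bot.grab_frame("wrist"); cv2.imwrite("pics/w1.png",f["frame"]); print(f["R"].round(2).tolist())
import pickle;pickle.dump(f,open("w1.pkl","wb"))
E
```

```text
t1.1 pos [ 515.1 -416.4  125.1] yaw 71.7 j [-0.45  0.53  0.24 -0.   -1.3  -1.44] F [-0.4  0.2 -0.5] w 51.2
ROW [-0.002, -0.003, 0.206] [0.001, -0.004, 0.002]
[[0.32, 0.95, 0.0], [0.91, -0.3, 0.27], [0.26, -0.08, -0.96]]
```

View pics/w1.png

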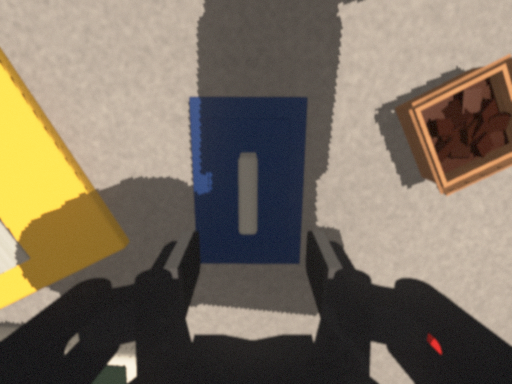

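The blue lid is centred at about (248,180), with its steel handle vertical between the fingers, so it is aligned. I'll check that against the wrist depth.

```bash
cat > wl.py <<'E'
# usage: wl.py pkl|live cx cy zlo zhi R  -> rect & circle fit of wrist points in band
import sys,pickle,numpy as np
from h import *
def fit(f,cx,cy,lo,hi,Rr):
    P=cloud(f)[0]*1e3; r=np.hypot(*(P[:,:2]-(cx,cy)).T)
    Q=P[(r<Rr)&(P[:,2]>lo)&(P[:,2]<hi)]
    q=Q[:,:2].astype(np.float32)
    if len(q)<5: return print("few",len(q))
    k=cv2.flann if 0 else None
    from scipy.spatial import cKDTree
    n=np.array([len(x) for x in cKDTree(q).query_ball_point(q,6)]); q=q[n>np.median(n)*.3]
    c,w,a=cv2.minAreaRect(q)
    if w[0]<w[1]: w=w[::-1]; a-=90
    c2,rr=cv2.minEnclosingCircle(q)
    print(len(q),"rect",np.round(c,1),np.round(w,1),round(a,1),"circ",np.round(c2,1),round(2*rr,1),"z",np.round(np.percentile(Q[:,2],[10,50,90]),1))
if __name__=="__main__":
    a=sys.argv
    if a[1].endswith("pkl"): f=pickle.load(open(a[1],"rb"))
    else:
        from station import bot
        f=bot.grab_frame(a[1] if a[1]!="live" else "wrist")
    v=list(map(float,a[2:]))
    for i in range(0,len(v),5): fit(f,*v[i:i+5])
E
python3 wl.py w1.pkl 515 -418 36 55 40 515 -418 10 24 85; python3 go.py 515 -418 24 71.5
```

```text
1444 rect [ 513.6 -420.7] [59.4 13.9] -18.8 circ [ 513.7 -420.3] 59.9 z [45.3 46.8 47.7]
16819 rect [ 514.  -420.7] [143.5  92.4] -18.4 circ [ 513.7 -419. ] 166.9 z [14.5 17.  18.7]
t1.1 pos [ 513.8 -417.8  127. ] yaw 71.6 j [-0.45  0.52  0.24 -0.   -1.3  -1.44] F [-1.  -0.1 -0.1] w 51.5
ROW [-0.003, 0.0, 0.206] [0.0, -0.003, 0.002]
```

{"name": "servo_tool", "arguments": {
  "plan": [
    [[0.6, -0.004, 0.004, 0.1, 0, 0, 0], [0.6, -0.004, 0.004, 0.18, 0, 0, 0], [0.6, -0.004, 0.004, 0.206, 0, 0, 0], [0.6, -0.004, 0.004, 0.206, 0, 0, 0], [0.1, -0.004, 0.004, 0.206, 0, 0, 0], [0, -0.004, 0.004, 0.206, 0, 0, 0], [0, -0.004, 0.004, 0.206, 0, 0, 0], [0, -0.004, 0.004, 0.206, 0, 0, 0]]
  ],
  "grip_force": 60
}}

```text
clock: 1.82
tool_pos: [0.5173, -0.4192, 0.0297]
ee_rot: [0.16, 0.987, -0.001, 0.002]
wrist_force: [-1.0, 0.7, 7.2]
gripper_width: 0.0119
grasp_force: 61.7
```

{"name": "servo_tool", "arguments": {
  "plan": [
    [[0, 0, 0, 0, 0, 0, 0], [0, 0, 0, 0, 0, 0, 0], [0, 0, 0, 0, 0, 0, 0], [0, 0, 0, 0, 0, 0, 0]]
  ]
}}

```text
clock: 2.15
tool_pos: [0.5173, -0.4192, 0.0298]
ee_rot: [0.16, 0.987, -0.001, 0.002]
wrist_force: [-1.3, 0.5, 5.3]
gripper_width: 0.0124
grasp_force: 61.8
```

```bash
python3 go.py 515 -418 230 71.5
```

```text
t2.1 pos [ 517.3 -419.2   29.8] yaw 71.6 j [-0.45  0.59  0.11  0.   -1.08 -1.45] F [-1.3  0.5  5.3] w 12.4
ROW [0.003, -0.0, -0.401] [-0.001, 0.003, 0.001]
```

{"name": "servo_tool", "arguments": {
  "plan": [
    [[0, 0, 0, -0.01, 0, 0, 0], [0, 0, 0, -0.02, 0, 0, 0], [0, 0, 0, -0.03, 0, 0, 0], [0, 0, 0, -0.03, 0, 0, 0], [0, 0, 0, -0.03, 0, 0, 0]]
  ]
}}

```text
clock: 2.57
tool_pos: [0.5162, -0.4178, 0.0417]
ee_rot: [0.161, 0.987, -0.0, 0.0]
wrist_force: [-0.4, 0.1, -2.2]
gripper_width: 0.0124
grasp_force: 60.7
```

```bash
python3 go.py 653 130 235 121; python3 wl.py live 515 -418 12 100 85; 
```

```text
t2.6 pos [ 516.2 -417.8   41.7] yaw 71.5 j [-0.45  0.58  0.12 -0.   -1.11 -1.45] F [-0.4  0.1 -2.2] w 12.4
ROW [0.087, 1.126, -0.387] [-0.0, 0.0, -0.55]
40974 rect [ 512.9 -417.6] [142.9  92.4] -18.6 circ [ 507.  -415.2] 155.7 z [26.7 29.9 93.9]
```

{"name": "servo_tool", "arguments": {
  "plan": [
    [[0, 0, 0, -0.08, 0, 0, 0], [0, 0, 0, -0.16, 0, 0, 0], [0, 0, 0, -0.24, 0, 0, 0], [0, 0, 0.04, -0.32, 0, 0, 0], [0, 0.01, 0.12, -0.347, 0, 0, -0.07], [0, 0.015, 0.2, -0.347, 0, 0, -0.14], [0, 0.02, 0.28, -0.347, 0, 0, -0.21], [0, 0.03, 0.36, -0.347, 0, 0, -0.28]]
  ]
}}

```text
clock: 3.28
tool_pos: [0.559, -0.2404, 0.2147]
ee_rot: [-0.061, 0.998, 0.0, 0.0]
wrist_force: [1.3, 0.1, -2.0]
gripper_width: 0.0124
grasp_force: 60.6
```

```bash
python3 go.py 655.5 132 215 121
```

```text
t3.3 pos [ 559.  -240.4  214.7] yaw 97.0 j [-0.15  0.38  0.24 -0.   -1.43 -1.3 ] F [ 1.3  0.1 -2. ] w 12.4
ROW [-0.282, 0.716, -0.0] [0.0, 0.0, -0.267]
```

{"name": "servo_tool", "arguments": {
  "plan": [
    [[0, -0.282, 0.716, 0, 0, 0, -0.267], [0, -0.282, 0.716, 0, 0, 0, -0.267], [0, -0.282, 0.716, 0, 0, 0, -0.267], [0, -0.282, 0.716, 0, 0, 0, -0.267], [0, -0.282, 0.716, 0, 0, 0, -0.267], [0, -0.282, 0.716, 0, 0, 0, -0.267], [0, -0.282, 0.716, 0, 0, 0, -0.267], [0, -0.282, 0.716, 0, 0, 0, -0.267]]
  ]
}}

```text
clock: 3.95
tool_pos: [0.6437, 0.0821, 0.2144]
ee_rot: [-0.265, 0.964, 0.0, -0.0]
wrist_force: [0.2, -0.4, -1.0]
gripper_width: 0.0126
grasp_force: 60.6
```

{"name": "servo_tool", "arguments": {
  "plan": [
    [[0, -0.04, 0.06, 0, 0, 0, 0], [0, -0.04, 0.06, 0, 0, 0, 0], [0, -0.04, 0.06, 0, 0, 0, 0], [0, -0.04, 0.06, 0, 0, 0, 0]]
  ]
}}

```text
clock: 4.28
tool_pos: [0.6454, 0.1161, 0.2142]
ee_rot: [-0.265, 0.964, -0.0, -0.001]
wrist_force: [0.5, -0.9, -1.0]
gripper_width: 0.0125
grasp_force: 60.6
```

```bash
python3 go.py 655.5 132 115 121
```

```text
t4.3 pos [645.4 116.1 214.2] yaw 120.8 j [ 0.42  0.48  0.39  0.   -1.49 -1.45] F [ 0.5 -0.9 -1. ] w 12.5
ROW [-0.034, 0.017, 0.198] [-0.0, -0.001, -0.002]
```

{"name": "servo_tool", "arguments": {
  "plan": [
    [[0, -0.034, 0.017, 0, 0, 0, 0], [0, -0.034, 0.017, 0.06, 0, 0, 0], [0, -0.034, 0.017, 0.13, 0, 0, 0], [0, -0.034, 0.017, 0.19, 0, 0, 0], [0, -0.034, 0.017, 0.198, 0, 0, 0], [0, -0.034, 0.017, 0.198, 0, 0, 0], [0, -0.034, 0.017, 0.198, 0, 0, 0]]
  ]
}}

```text
clock: 4.87
tool_pos: [0.6571, 0.1311, 0.1179]
ee_rot: [-0.265, 0.964, -0.001, 0.001]
wrist_force: [0.5, -0.9, -0.7]
gripper_width: 0.012
grasp_force: 60.6
```

```bash
python3 go.py 655.5 132 85 121; python3 wl.py live 653 130 90 108 90; python3 - <<'E'
from station import bot
import cv2,numpy as np
a=[bot.grab_frame(n)["frame"] for n in("top","wrist","side")]
t=cv2.resize(a[0][100:200,140:280],(400,286)); s=cv2.resize(a[2][170:270,90:230],(400,286))
w=cv2.resize(a[1],(400,300)); cv2.imwrite("pics/p1.png",np.vstack([np.hstack([t,s]),np.hstack([w,w*0])]))
E
```

```text
t4.9 pos [657.1 131.1 117.9] yaw 120.7 j [ 0.43  0.54  0.25  0.   -1.28 -1.47] F [ 0.5 -0.9 -0.7] w 12.0
ROW [0.002, 0.003, 0.066] [-0.001, 0.001, -0.003]
28165 rect [654.5 129.6] [143.8  92.6] 30.7 circ [648.5 126. ] 157.8 z [102.7 104.4 106.7]
```

View pics/p1.png

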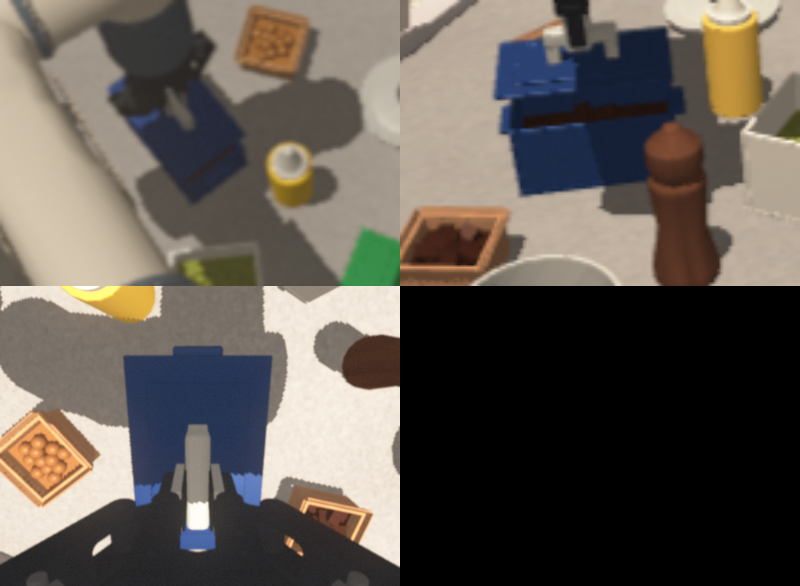

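The wrist view shows the blue lid square over the terrine, with the ear at about (197,350) and the fit within 2 mm. I'll lower it.

{"name": "servo_tool", "arguments": {
  "plan": [
    [[0, 0.002, 0.003, 0.015, 0, 0, 0], [0, 0.002, 0.003, 0.03, 0, 0, 0], [0, 0.002, 0.003, 0.04, 0, 0, 0], [0, 0.002, 0.003, 0.05, 0, 0, 0], [0, 0.002, 0.003, 0.056, 0, 0, 0], [0, 0.002, 0.003, 0.062, 0, 0, 0], [0, 0.002, 0.003, 0.062, 0, 0, 0], [0, 0.002, 0.003, 0.062, 0, 0, 0]]
  ]
}}

```text
clock: 5.73
tool_pos: [0.6545, 0.1328, 0.085]
ee_rot: [-0.265, 0.964, -0.0, 0.0]
wrist_force: [1.0, 0.3, -0.5]
gripper_width: 0.0125
grasp_force: 60.8
```

```bash
python3 go.py 655.5 132 84 121; python3 wl.py live 653 130 62 78 90
```

```text
t5.7 pos [654.5 132.8  85. ] yaw 120.8 j [ 0.43  0.56  0.19  0.   -1.2  -1.47] F [ 1.   0.3 -0.5] w 12.5
ROW [-0.001, -0.003, 0.002] [-0.0, 0.0, -0.003]
28262 rect [651.8 131.4] [143.6  92.4] 30.6 circ [645.8 127.7] 157.8 z [69.7 71.4 73.8]
```

{"name": "servo_tool", "arguments": {
  "plan": [
    [[0, 0, 0, 0.003, 0, 0, 0], [0, 0, 0, 0.006, 0, 0, 0], [0, 0, 0, 0.006, 0, 0, 0]]
  ]
}}

```text
clock: 6.03
tool_pos: [0.6546, 0.1328, 0.0847]
ee_rot: [-0.265, 0.964, -0.0, 0.001]
wrist_force: [-6.5, 0.2, 11.8]
gripper_width: 0.0123
grasp_force: 62.4
```

{"name": "servo_tool", "arguments": {
  "plan": [
    [[0.15, 0, 0, -0.004, 0, 0, 0], [0.3, 0, 0, -0.004, 0, 0, 0], [0.5, 0, 0, -0.004, 0, 0, 0], [0.5, 0, 0, -0.004, 0, 0, 0], [0.5, 0, 0, -0.06, 0, 0, 0], [0.5, 0, 0, -0.14, 0, 0, 0], [0.5, 0, 0, -0.2, 0, 0, 0], [0.5, 0, 0, -0.2, 0, 0, 0]]
  ]
}}

```text
clock: 6.7
tool_pos: [0.6578, 0.133, 0.19]
ee_rot: [-0.265, 0.964, -0.001, 0.007]
wrist_force: [1.1, -1.1, 0.9]
gripper_width: 0.0427
grasp_force: 0.0
```

```bash
python3 wl.py live 653 130 66 78 90 653 130 86 105 50; python3 go.py 667 -143 180 103
```

```text
15950 rect [652.5 131.8] [143.8  92.2] 30.7 circ [651.  130.7] 166.6 z [69.6 72.1 73.7]
1381 rect [651.8 131.3] [59.1 13.7] 31.2 circ [651.3 131.9] 59.5 z [100.3 101.7 102.7]
t6.8 pos [656.5 133.2 186.4] yaw 120.8 j [ 0.43  0.5   0.37  0.   -1.42 -1.47] F [-0.1  0.2 -0.3] w 43.0
ROW [0.265, -0.485, 0.012] [-0.001, 0.005, 0.197]
```

{"name": "servo_tool", "arguments": {
  "plan": [
    [[0.6, 0.265, -0.485, 0, 0, 0, 0], [0.6, 0.265, -0.485, 0, 0, 0, 0], [0.6, 0.265, -0.485, 0, 0, 0, 0], [0.6, 0.265, -0.485, 0, 0, 0, 0], [0.6, 0.265, -0.485, 0.02, 0, 0, 0], [0.6, 0.265, -0.485, 0.07, 0, 0, 0], [0.6, 0.265, -0.485, 0.12, 0, 0, 0], [0.6, 0.265, -0.485, 0.12, 0, 0, 0]]
  ]
}}

```text
clock: 7.42
tool_pos: [0.6609, -0.1473, 0.1148]
ee_rot: [-0.263, 0.965, 0.002, -0.004]
wrist_force: [-0.3, 0.1, -1.7]
gripper_width: 0.0509
grasp_force: 0.0
```

{"name": "servo_tool", "arguments": {
  "plan": [
    [[0.6, 0, 0, 0, 0, 0, 0], [0.6, 0, 0, 0, 0, 0, 0], [0.6, 0, 0, 0, 0, 0, 0]]
  ]
}}

```text
clock: 7.67
tool_pos: [0.6653, -0.1425, 0.1231]
ee_rot: [-0.266, 0.964, -0.001, 0.001]
wrist_force: [0.2, 0.3, 0.5]
gripper_width: 0.0509
grasp_force: 0.0
```

```bash
python3 go.py 667 -143 24 121;python3 wl.py live 667 -143 38 55 25 667 -143 10 24 70
```

```text
t7.7 pos [ 665.3 -142.5  123.1] yaw 120.8 j [ 0.02  0.56  0.29  0.   -1.3  -1.05] F [0.2 0.3 0.5] w 50.9
ROW [-0.002, -0.002, 0.198] [-0.001, 0.001, -0.002]
1254 rect [ 666.2 -144. ] [29. 29.] -89.1 circ [ 666.7 -144.2] 30.0 z [45.1 46.9 47.8]
14418 rect [ 666.6 -144.2] [119.4 118.5] -61.7 circ [ 666.9 -143.6] 120.2 z [14.5 15.8 18.2]
```

{"name": "servo_tool", "arguments": {
  "plan": [
    [[0.6, 0, -0.004, 0.08, 0, 0, 0], [0.6, 0, -0.004, 0.15, 0, 0, 0], [0.6, 0, -0.004, 0.198, 0, 0, 0], [0.6, 0, -0.004, 0.198, 0, 0, 0], [0.6, 0, -0.004, 0.198, 0, 0, 0], [0.1, 0, -0.004, 0.198, 0, 0, 0], [0, 0, -0.004, 0.198, 0, 0, 0], [0, 0, -0.004, 0.198, 0, 0, 0]]
  ]
}}

```text
clock: 8.38
tool_pos: [0.6678, -0.1449, 0.0265]
ee_rot: [-0.266, 0.964, -0.001, 0.003]
wrist_force: [-0.2, 1.3, 7.6]
gripper_width: 0.0281
grasp_force: 59.5
```

{"name": "servo_tool", "arguments": {
  "plan": [
    [[0, 0, 0, 0, 0, 0, 0], [0, 0, 0, 0, 0, 0, 0], [0, 0, 0, -0.01, 0, 0, 0], [0, 0, 0, -0.02, 0, 0, 0], [0, 0, 0, -0.03, 0, 0, 0], [0, 0, 0, -0.03, 0, 0, 0]]
  ]
}}

```text
clock: 8.88
tool_pos: [0.6661, -0.1453, 0.0393]
ee_rot: [-0.265, 0.964, -0.0, 0.001]
wrist_force: [0.9, -0.3, -0.9]
gripper_width: 0.0276
grasp_force: 59.3
```

```bash
python3 go.py 531 403 210 121;python3 wl.py live 667 -143 18 44 70
```

```text
t8.9 pos [ 666.1 -145.3   39.3] yaw 120.8 j [ 0.01  0.62  0.17  0.   -1.13 -1.05] F [ 0.9 -0.3 -0.9] w 27.6
ROW [-0.329, 1.08, -0.342] [-0.001, 0.001, -0.003]
25807 rect [ 663.7 -147.2] [116.6 114.8] -17.4 circ [ 665.6 -145.4] 120.1 z [27.3 28.4 30.8]
```

{"name": "servo_tool", "arguments": {
  "plan": [
    [[0, 0, 0, -0.08, 0, 0, 0], [0, 0, 0, -0.16, 0, 0, 0], [0, 0, 0, -0.24, 0, 0, 0], [0, 0, 0.03, -0.32, 0, 0, 0], [0, -0.03, 0.1, -0.35, 0, 0, 0], [0, -0.05, 0.18, -0.35, 0, 0, 0], [0, -0.08, 0.26, -0.35, 0, 0, 0], [0, -0.1, 0.34, -0.35, 0, 0, 0]]
  ]
}}

```text
clock: 9.6
tool_pos: [0.6211, 0.0276, 0.2126]
ee_rot: [-0.265, 0.964, 0.0, 0.0]
wrist_force: [1.0, 0.1, -1.8]
gripper_width: 0.0276
grasp_force: 60.1
```

```bash
python3 go.py 531 403 212 121
```

```text
t9.6 pos [621.1  27.6 212.6] yaw 120.7 j [ 0.3   0.4   0.27 -0.   -1.44 -1.33] F [ 1.   0.1 -1.8] w 27.6
ROW [-0.228, 0.738, 0.002] [0.0, 0.0, -0.003]
```

{"name": "servo_tool", "arguments": {
  "plan": [
    [[0, -0.228, 0.738, 0, 0, 0, 0], [0, -0.228, 0.738, 0, 0, 0, 0], [0, -0.228, 0.738, 0, 0, 0, 0], [0, -0.228, 0.738, 0, 0, 0, 0], [0, -0.228, 0.738, 0, 0, 0, 0], [0, -0.228, 0.738, 0, 0, 0, 0], [0, -0.228, 0.738, 0, 0, 0, 0], [0, -0.228, 0.738, 0, 0, 0, 0]]
  ]
}}

```text
clock: 10.27
tool_pos: [0.5423, 0.3518, 0.2126]
ee_rot: [-0.265, 0.964, -0.0, -0.0]
wrist_force: [1.2, 0.3, -1.5]
gripper_width: 0.0275
grasp_force: 60.1
```

{"name": "servo_tool", "arguments": {
  "plan": [
    [[0, -0.02, 0.08, 0, 0, 0, 0], [0, -0.02, 0.08, 0, 0, 0, 0], [0, -0.02, 0.08, 0, 0, 0, 0], [0, -0.02, 0.08, 0, 0, 0, 0], [0, -0.02, 0.08, 0, 0, 0, 0]]
  ]
}}

```text
clock: 10.68
tool_pos: [0.5319, 0.3885, 0.2128]
ee_rot: [-0.265, 0.964, -0.0, -0.0]
wrist_force: [-0.4, -1.3, -2.0]
gripper_width: 0.0277
grasp_force: 60.1
```

```bash
python3 go.py 531 403.5 135 121
```

```text
t10.7 pos [531.9 388.5 212.8] yaw 120.7 j [ 0.87  0.48  0.39  0.   -1.48 -1.9 ] F [-0.4 -1.3 -2. ] w 27.7
ROW [-0.014, 0.027, 0.156] [-0.0, -0.0, -0.003]
```

{"name": "servo_tool", "arguments": {
  "plan": [
    [[0, -0.014, 0.027, 0, 0, 0, 0], [0, -0.014, 0.027, 0.06, 0, 0, 0], [0, -0.014, 0.027, 0.12, 0, 0, 0], [0, -0.014, 0.027, 0.156, 0, 0, 0], [0, -0.014, 0.027, 0.156, 0, 0, 0], [0, -0.014, 0.027, 0.156, 0, 0, 0], [0, -0.014, 0.027, 0.156, 0, 0, 0]]
  ]
}}

```text
clock: 11.27
tool_pos: [0.5321, 0.4045, 0.1371]
ee_rot: [-0.265, 0.964, 0.0, 0.002]
wrist_force: [-0.4, -0.1, -1.2]
gripper_width: 0.028
grasp_force: 60.1
```

```bash
python3 go.py 531 403.5 106 121; python3 wl.py live 531 403 112 132 75; python3 wl.py side 531 403 60 85 75
```

```text
t11.3 pos [532.1 404.5 137.1] yaw 120.7 j [ 0.88  0.52  0.27  0.   -1.32 -1.92] F [-0.4 -0.1 -1.2] w 28.0
ROW [0.003, -0.001, 0.062] [-0.0, 0.002, -0.003]
25709 rect [529.6 402.6] [116.5 114.8] -17.8 circ [531.7 404.3] 120.1 z [125.  126.1 128.6]
1015 rect [518.6 417. ] [108.3  79.1] 40.8 circ [527.2 407.2] 109.9 z [61.7 66.1 80.8]
```

{"name": "servo_tool", "arguments": {
  "plan": [
    [[0, 0.002, 0, 0.015, 0, 0, 0], [0, 0.002, 0, 0.03, 0, 0, 0], [0, 0.002, 0, 0.04, 0, 0, 0], [0, 0.002, 0, 0.048, 0, 0, 0], [0, 0.002, 0, 0.054, 0, 0, 0], [0, 0.002, 0, 0.058, 0, 0, 0], [0, 0.002, 0, 0.062, 0, 0, 0], [0, 0.002, 0, 0.062, 0, 0, 0]]
  ]
}}

```text
clock: 12.03
tool_pos: [0.5299, 0.4042, 0.1065]
ee_rot: [-0.266, 0.964, -0.0, 0.001]
wrist_force: [-6.1, -2.1, 9.1]
gripper_width: 0.0275
grasp_force: 61.2
```

{"name": "servo_tool", "arguments": {
  "plan": [
    [[0, 0, 0, 0, 0, 0, 0], [0, 0, 0, 0.002, 0, 0, 0], [0, 0, 0, 0.002, 0, 0, 0]]
  ]
}}

```text
clock: 12.28
tool_pos: [0.5299, 0.4042, 0.1065]
ee_rot: [-0.266, 0.964, 0.0, 0.001]
wrist_force: [-6.8, -3.5, 13.6]
gripper_width: 0.0277
grasp_force: 61.8
```

```bash
python3 go.py 531 403.5 106 121; python3 wl.py live 531 403 87 104 75
```

```text
t12.3 pos [529.9 404.2 106.5] yaw 120.8 j [ 0.89  0.54  0.22  0.   -1.25 -1.92] F [-6.8 -3.5 13.6] w 27.7
ROW [-0.001, -0.002, 0.001] [-0.0, 0.002, -0.002]
25722 rect [527.5 402.2] [116.8 114.7] -17.4 circ [529.5 404. ] 120.0 z [94.5 95.6 98. ]
```

{"name": "servo_tool", "arguments": {
  "plan": [
    [[0.4, 0, 0, -0.004, 0, 0, 0], [0.6, 0, 0, -0.004, 0, 0, 0], [0.6, 0, 0, -0.004, 0, 0, 0], [0.6, 0, 0, -0.004, 0, 0, 0], [0.6, 0, 0, -0.06, 0, 0, 0], [0.6, 0, 0, -0.12, 0, 0, 0], [0.6, 0, 0, -0.18, 0, 0, 0], [0.6, 0, 0, -0.18, 0, 0, 0]]
  ]
}}

```text
clock: 13.0
tool_pos: [0.5326, 0.4056, 0.2001]
ee_rot: [-0.265, 0.964, 0.002, 0.006]
wrist_force: [0.2, -0.4, 1.4]
gripper_width: 0.051
grasp_force: 0.0
```

```bash
python3 wl.py live 531 403 90 104 75 531 403 118 132 30; python3 go.py 444 -86 190 61
```

```text
14914 rect [529.8 404.3] [119.1 118.8] 29.7 circ [529.6 404.5] 120.0 z [94.5 95.8 98.2]
1307 rect [529.2 403.6] [29.2 28.6] -40.2 circ [529.4 404. ] 29.8 z [125.2 126.9 127.8]
t13.1 pos [531.5 405.4 196.9] yaw 120.8 j [ 0.89  0.5   0.38  0.   -1.45 -1.92] F [-0.  -0.1 -0.3] w 51.5
ROW [0.653, -0.755, 0.008] [0.003, 0.004, 0.664]
```

{"name": "servo_tool", "arguments": {
  "plan": [
    [[0.6, 0.653, -0.755, 0, 0, 0, 0.664], [0.6, 0.653, -0.755, 0, 0, 0, 0.664], [0.6, 0.653, -0.755, 0, 0, 0, 0.664], [0.6, 0.653, -0.755, 0, 0, 0, 0.664], [0.6, 0.653, -0.755, 0, 0, 0, 0.664], [0.6, 0.653, -0.755, 0, 0, 0, 0.664], [0.6, 0.653, -0.755, 0, 0, 0, 0.664], [0.6, 0.653, -0.755, 0, 0, 0, 0.664]]
  ]
}}

```text
clock: 13.72
tool_pos: [0.4701, 0.0741, 0.192]
ee_rot: [0.232, 0.973, -0.0, -0.0]
wrist_force: [1.4, -0.4, 0.1]
gripper_width: 0.0514
grasp_force: 0.0
```

```bash
python3 go.py 444 -86 130 61
```

```text
t13.7 pos [470.1  74.1 192. ] yaw 63.1 j [ 0.49  0.13 -0.15 -0.   -1.29 -2.53] F [ 1.4 -0.4  0.1] w 51.4
ROW [-0.098, -0.309, 0.124] [-0.0, -0.0, 0.024]
```

{"name": "servo_tool", "arguments": {
  "plan": [
    [[0.6, -0.098, -0.309, 0.1, 0, 0, 0.024], [0.6, -0.098, -0.309, 0.1, 0, 0, 0.024], [0.6, -0.098, -0.309, 0.1, 0, 0, 0.024], [0.6, -0.098, -0.309, 0.12, 0, 0, 0.024], [0.6, -0.098, -0.309, 0.12, 0, 0, 0.024], [0.6, -0.098, -0.309, 0.12, 0, 0, 0.024], [0.6, -0.098, -0.309, 0.12, 0, 0, 0.024]]
  ]
}}

```text
clock: 14.3
tool_pos: [0.4459, -0.0844, 0.1324]
ee_rot: [0.249, 0.969, -0.0, -0.0]
wrist_force: [0.1, 0.2, 0.4]
gripper_width: 0.0518
grasp_force: 0.0
```

```bash
python3 go.py 444 -86 24 61;python3 wl.py live 444 -86 38 55 40 444 -86 10 24 85; python3 go.py 444 -86 24 61
```

```text
t14.3 pos [445.9 -84.4 132.4] yaw 61.2 j [ 0.16  0.12 -0.32  0.   -1.13 -2.23] F [0.1 0.2 0.4] w 51.8
ROW [0.002, -0.005, 0.217] [-0.0, -0.0, 0.002]
1371 rect [443.  -87.2] [59.4 13.7] -29.3 circ [442.8 -87.5] 59.8 z [45.3 46.7 47.7]
13941 rect [443.6 -87.5] [108.5 108.2] 61.0 circ [441.8 -86.9] 148.4 z [14.5 16.8 18.6]
t14.3 pos [446.5 -83.7 132.9] yaw 61.3 j [ 0.16  0.12 -0.31  0.   -1.13 -2.23] F [-0.2  0.4  0. ] w 51.1
ROW [0.002, -0.006, 0.218] [0.0, 0.0, 0.003]
```

{"name": "servo_tool", "arguments": {
  "plan": [
    [[0.6, 0.002, -0.009, 0.08, 0, 0, 0.002], [0.6, 0.002, -0.009, 0.16, 0, 0, 0.002], [0.6, 0.002, -0.009, 0.216, 0, 0, 0.002], [0.6, 0.002, -0.009, 0.216, 0, 0, 0.002], [0.6, 0.002, -0.009, 0.216, 0, 0, 0.002], [0.1, 0.002, -0.009, 0.216, 0, 0, 0.002], [0, 0.002, -0.009, 0.216, 0, 0, 0.002], [0, 0.002, -0.009, 0.216, 0, 0, 0.002]]
  ]
}}

```text
clock: 15.02
tool_pos: [0.4447, -0.0872, 0.0267]
ee_rot: [0.249, 0.968, 0.001, 0.002]
wrist_force: [-0.8, 0.7, 0.4]
gripper_width: 0.0153
grasp_force: 0.0
```

{"name": "servo_tool", "arguments": {
  "plan": [
    [[0, 0, 0, 0, 0, 0, 0], [0, 0, 0, 0, 0, 0, 0], [0, 0, 0, 0, 0, 0, 0], [0, 0, 0, -0.01, 0, 0, 0], [0, 0, 0, -0.02, 0, 0, 0], [0, 0, 0, -0.03, 0, 0, 0], [0, 0, 0, -0.03, 0, 0, 0]]
  ]
}}

```text
clock: 15.6
tool_pos: [0.4438, -0.0876, 0.0411]
ee_rot: [0.249, 0.968, 0.0, 0.001]
wrist_force: [1.2, -0.4, -2.2]
gripper_width: 0.0124
grasp_force: 58.7
```

```bash
python3 go.py 449 110.5 200 88.5;python3 wl.py live 443 -87 18 44 85
```

```text
t15.6 pos [443.8 -87.6  41.1] yaw 61.1 j [ 0.15  0.22 -0.46  0.   -0.88 -2.23] F [ 1.2 -0.4 -2.2] w 12.4
ROW [0.182, 0.352, -0.318] [0.0, 0.001, -0.304]
24418 rect [431.1 -81.8] [108.5  82.5] 60.9 circ [428.  -80.1] 131.0 z [28.8 30.7 32.8]
```

{"name": "servo_tool", "arguments": {
  "plan": [
    [[0, 0, 0, -0.08, 0, 0, 0], [0, 0, 0, -0.16, 0, 0, 0], [0, 0.02, 0.04, -0.22, 0, 0, -0.06], [0, 0.06, 0.11, -0.22, 0, 0, -0.13], [0, 0.1, 0.18, -0.22, 0, 0, -0.2], [0, 0.14, 0.26, -0.22, 0, 0, -0.27], [0, 0.18, 0.34, -0.22, 0, 0, -0.304], [0, 0.182, 0.352, -0.22, 0, 0, -0.304]]
  ]
}}

```text
clock: 16.32
tool_pos: [0.4482, 0.1149, 0.1496]
ee_rot: [0.01, 1.0, 0.001, 0.0]
wrist_force: [-0.4, -0.1, -2.0]
gripper_width: 0.0126
grasp_force: 59.5
```

{"name": "servo_tool", "arguments": {
  "plan": [
    [[0, 0, 0, 0, 0, 0, 0], [0, 0, 0, 0, 0, 0, 0], [0, 0, 0, 0, 0, 0, 0]]
  ]
}}

```text
clock: 16.57
tool_pos: [0.448, 0.1099, 0.1494]
ee_rot: [0.014, 1.0, -0.0, -0.0]
wrist_force: [-0.3, -0.4, -1.9]
gripper_width: 0.0125
grasp_force: 59.5
```

```bash
python3 go.py 449 110.5 126 88.5;python3 wl.py live 449 110.5 128 146 85
```

```text
t16.6 pos [448.  109.9 149.4] yaw 88.4 j [ 0.58  0.12 -0.27 -0.   -1.18 -2.18] F [-0.3 -0.4 -1.9] w 12.5
ROW [-0.002, 0.001, 0.047] [-0.0, -0.001, -0.001]
24303 rect [433.7 109.8] [108.6  82.5] 88.4 circ [430.5 109.7] 130.6 z [137.2 139.1 141.2]
```

{"name": "servo_tool", "arguments": {
  "plan": [
    [[0, -0.004, 0.001, 0.02, 0, 0, 0], [0, -0.004, 0.001, 0.04, 0, 0, 0], [0, -0.004, 0.001, 0.06, 0, 0, 0], [0, -0.004, 0.001, 0.075, 0, 0, 0], [0, -0.004, 0.001, 0.085, 0, 0, 0], [0, -0.004, 0.001, 0.093, 0, 0, 0], [0, -0.004, 0.001, 0.099, 0, 0, 0], [0, -0.004, 0.001, 0.101, 0, 0, 0]]
  ]
}}

```text
clock: 17.28
tool_pos: [0.4503, 0.1107, 0.0989]
ee_rot: [0.013, 1.0, -0.0, -0.0]
wrist_force: [-0.2, 0.2, -1.3]
gripper_width: 0.0124
grasp_force: 59.5
```

{"name": "servo_tool", "arguments": {
  "plan": [
    [[0, 0, 0, 0, 0, 0, 0], [0, 0, 0, 0.002, 0, 0, 0], [0, 0, 0, 0.002, 0, 0, 0]]
  ]
}}

```text
clock: 17.53
tool_pos: [0.4505, 0.1111, 0.0985]
ee_rot: [0.013, 1.0, 0.0, 0.0]
wrist_force: [0.3, 0.7, -2.9]
gripper_width: 0.0124
grasp_force: 59.5
```

```bash
python3 go.py 449 110.5 97 88.5;python3 wl.py live 449 110.5 77 94 85
```

```text
t17.5 pos [450.5 111.1  98.5] yaw 88.5 j [ 0.58  0.17 -0.35  0.   -1.05 -2.18] F [ 0.3  0.7 -2.9] w 12.4
ROW [0.003, -0.001, 0.003] [0.0, 0.0, -0.0]
24303 rect [436.2 110.9] [108.4  82.5] 88.3 circ [433. 111.] 130.9 z [86.2 88.1 90.2]
```

{"name": "servo_tool", "arguments": {
  "plan": [
    [[0, 0, 0, 0.002, 0, 0, 0], [0, 0, 0, 0.004, 0, 0, 0], [0, 0, 0, 0.004, 0, 0, 0], [0, 0, 0, 0.004, 0, 0, 0]]
  ]
}}

```text
clock: 17.92
tool_pos: [0.4505, 0.1111, 0.0968]
ee_rot: [0.013, 1.0, 0.0, 0.0]
wrist_force: [-1.7, 0.8, 4.4]
gripper_width: 0.0127
grasp_force: 60.3
```

Contact at +4.4 N, so the lid is seated. I'll release.

{"name": "servo_tool", "arguments": {
  "plan": [
    [[0.15, 0, 0, -0.002, 0, 0, 0], [0.3, 0, 0, -0.002, 0, 0, 0], [0.6, 0, 0, -0.004, 0, 0, 0], [0.6, 0, 0, -0.004, 0, 0, 0], [0.6, 0, 0, -0.06, 0, 0, 0], [0.6, 0, 0, -0.12, 0, 0, 0], [0.6, 0, 0, -0.18, 0, 0, 0], [0.6, 0, 0, -0.18, 0, 0, 0]]
  ]
}}

```text
clock: 18.58
tool_pos: [0.4538, 0.1118, 0.1925]
ee_rot: [0.013, 1.0, 0.002, 0.005]
wrist_force: [1.2, 0.3, 0.0]
gripper_width: 0.051
grasp_force: 0.0
```

```bash
python3 wl.py live 449 110.5 80 94 85 449 110.5 106 122 40; python3 go.py 361 -290 185 61
```

```text
15062 rect [449.  110.5] [108.4 107.8] 88.2 circ [445.7 110.9] 145.7 z [84.5 86.9 88.7]
1525 rect [448.7 110.4] [59.6 13.8] -1.3 circ [448.6 110.4] 59.8 z [115.1 116.7 117.6]
t18.6 pos [452.4 111.8 189.6] yaw 88.5 j [ 0.58  0.1  -0.19  0.   -1.27 -2.18] F [-1.3 -0.  -0.8] w 51.4
ROW [0.162, -0.808, 0.005] [0.003, 0.004, 0.305]
```

{"name": "servo_tool", "arguments": {
  "plan": [
    [[0.6, 0.162, -0.808, 0, 0, 0, 0], [0.6, 0.162, -0.808, 0, 0, 0, 0], [0.6, 0.162, -0.808, 0, 0, 0, 0], [0.6, 0.162, -0.808, 0, 0, 0, 0], [0.6, 0.162, -0.808, 0, 0, 0, 0], [0.6, 0.162, -0.808, 0, 0, 0, 0], [0.6, 0.162, -0.808, 0, 0, 0, 0], [0.6, 0.162, -0.808, 0, 0, 0, 0]]
  ]
}}

```text
clock: 19.3
tool_pos: [0.3749, -0.2157, 0.1858]
ee_rot: [0.013, 1.0, 0.0, -0.0]
wrist_force: [1.1, 0.3, 0.5]
gripper_width: 0.0513
grasp_force: 0.0
```

```bash
python3 go.py 361 -290 130 88.5
```

```text
t19.3 pos [ 374.9 -215.7  185.8] yaw 88.5 j [-0.16  0.04 -0.26 -0.   -1.27 -1.44] F [1.1 0.3 0.5] w 51.3
ROW [0.024, -0.149, 0.111] [0.0, -0.0, -0.0]
```

{"name": "servo_tool", "arguments": {
  "plan": [
    [[0.6, 0.024, -0.149, 0.111, 0, 0, 0], [0.6, 0.024, -0.149, 0.111, 0, 0, 0], [0.6, 0.024, -0.149, 0.111, 0, 0, 0], [0.6, 0.024, -0.149, 0.111, 0, 0, 0], [0.6, 0.024, -0.149, 0.111, 0, 0, 0], [0.6, 0.024, -0.149, 0.111, 0, 0, 0]]
  ]
}}

```text
clock: 19.8
tool_pos: [0.3627, -0.2878, 0.1313]
ee_rot: [0.013, 1.0, -0.0, 0.0]
wrist_force: [-0.7, -0.6, -0.1]
gripper_width: 0.0511
grasp_force: 0.0
```

```bash
python3 wl.py live 361 -290 38 55 25 361 -290 10 24 58; python3 go.py 361 -290 24 88.5
```

```text
897 rect [ 360.  -291.9] [25. 25.] 82.7 circ [ 360.1 -292. ] 25.9 z [45.  46.8 47.7]
7820 rect [ 360.4 -291.9] [90.7 90.7] -3.7 circ [ 360.7 -291.9] 92.1 z [14.5 15.7 18. ]
t19.9 pos [ 363.  -287.6  131.6] yaw 88.6 j [-0.33  0.14 -0.3   0.   -1.13 -1.27] F [ 0.8 -0.   1. ] w 51.2
ROW [0.004, -0.005, 0.215] [-0.0, 0.001, 0.001]
```

{"name": "servo_tool", "arguments": {
  "plan": [
    [[0.6, 0.005, -0.007, 0.08, 0, 0, 0], [0.6, 0.005, -0.007, 0.16, 0, 0, 0], [0.6, 0.005, -0.007, 0.216, 0, 0, 0], [0.6, 0.005, -0.007, 0.216, 0, 0, 0], [0.6, 0.005, -0.007, 0.216, 0, 0, 0], [0.1, 0.005, -0.007, 0.216, 0, 0, 0], [0, 0.005, -0.007, 0.216, 0, 0, 0], [0, 0.005, -0.007, 0.216, 0, 0, 0]]
  ]
}}

```text
clock: 20.52
tool_pos: [0.3618, -0.2923, 0.0255]
ee_rot: [0.013, 1.0, -0.001, 0.002]
wrist_force: [-1.0, 1.8, 7.1]
gripper_width: 0.0237
grasp_force: 58.5
```

{"name": "servo_tool", "arguments": {
  "plan": [
    [[0, 0, 0, 0, 0, 0, 0], [0, 0, 0, 0, 0, 0, 0], [0, 0, 0, 0, 0, 0, 0], [0, 0, 0, -0.01, 0, 0, 0], [0, 0, 0, -0.02, 0, 0, 0], [0, 0, 0, -0.03, 0, 0, 0], [0, 0, 0, -0.03, 0, 0, 0]]
  ]
}}

```text
clock: 21.1
tool_pos: [0.3604, -0.292, 0.0394]
ee_rot: [0.013, 1.0, -0.001, 0.001]
wrist_force: [0.5, -0.1, -2.0]
gripper_width: 0.0242
grasp_force: 58.9
```

```bash
python3 go.py 338.5 274 165 88.5;python3 wl.py live 361 -291 18 44 58
```

```text
t21.1 pos [ 360.4 -292.    39.4] yaw 88.5 j [-0.34  0.24 -0.44  0.   -0.89 -1.26] F [ 0.5 -0.1 -2. ] w 24.2
ROW [0.073, 1.13, -0.253] [-0.001, 0.002, -0.0]
14107 rect [ 356.6 -292. ] [88.9 87.7] 46.8 circ [ 359.2 -292.4] 92.3 z [28.3 29.4 31.8]
```

{"name": "servo_tool", "arguments": {
  "plan": [
    [[0, 0, 0, -0.08, 0, 0, 0], [0, 0, 0, -0.16, 0, 0, 0], [0, 0, 0.04, -0.24, 0, 0, 0], [0, 0, 0.1, -0.29, 0, 0, 0], [0, 0.01, 0.17, -0.29, 0, 0, 0], [0, 0.015, 0.25, -0.29, 0, 0, 0], [0, 0.02, 0.33, -0.29, 0, 0, 0], [0, 0.03, 0.41, -0.29, 0, 0, 0]]
  ]
}}

```text
clock: 21.82
tool_pos: [0.3495, -0.0848, 0.1828]
ee_rot: [0.014, 1.0, 0.0, 0.0]
wrist_force: [1.8, 2.0, -1.6]
gripper_width: 0.024
grasp_force: 59.4
```

```bash
python3 go.py 338.5 274 185 88.5
```

```text
t21.8 pos [349.5 -84.8 182.8] yaw 88.4 j [ 0.21 -0.11 -0.42 -0.   -1.26 -1.8 ] F [ 1.8  2.  -1.6] w 24.0
ROW [0.042, 0.717, -0.004] [0.0, 0.0, -0.001]
```

{"name": "servo_tool", "arguments": {
  "plan": [
    [[0, 0.042, 0.717, 0, 0, 0, 0], [0, 0.042, 0.717, 0, 0, 0, 0], [0, 0.042, 0.717, 0, 0, 0, 0], [0, 0.042, 0.717, 0, 0, 0, 0], [0, 0.042, 0.717, 0, 0, 0, 0], [0, 0.042, 0.717, 0, 0, 0, 0], [0, 0.042, 0.717, 0, 0, 0, 0], [0, 0.042, 0.717, 0, 0, 0, 0]]
  ]
}}

```text
clock: 22.48
tool_pos: [0.3385, 0.2489, 0.1828]
ee_rot: [0.013, 1.0, 0.0, -0.0]
wrist_force: [1.2, 0.2, -1.8]
gripper_width: 0.0237
grasp_force: 59.4
```

{"name": "servo_tool", "arguments": {
  "plan": [
    [[0, 0, 0.05, 0, 0, 0, 0], [0, 0, 0.05, 0, 0, 0, 0], [0, 0, 0.05, 0, 0, 0, 0], [0, 0, 0.05, 0, 0, 0, 0]]
  ]
}}

```text
clock: 22.82
tool_pos: [0.3398, 0.2713, 0.1824]
ee_rot: [0.013, 1.0, -0.001, -0.0]
wrist_force: [0.2, -0.8, -2.7]
gripper_width: 0.0237
grasp_force: 59.5
```

```bash
python3 go.py 338.5 274 118 88.5
```

```text
t22.8 pos [339.8 271.3 182.4] yaw 88.5 j [ 1.04  0.05 -0.26 -0.   -1.26 -2.63] F [ 0.2 -0.8 -2.7] w 23.7
ROW [0.003, 0.005, 0.129] [-0.001, -0.0, -0.0]
```

{"name": "servo_tool", "arguments": {
  "plan": [
    [[0, 0.003, 0.005, 0.05, 0, 0, 0], [0, 0.003, 0.005, 0.1, 0, 0, 0], [0, 0.003, 0.005, 0.129, 0, 0, 0], [0, 0.003, 0.005, 0.129, 0, 0, 0], [0, 0.003, 0.005, 0.129, 0, 0, 0], [0, 0.003, 0.005, 0.129, 0, 0, 0]]
  ]
}}

```text
clock: 23.32
tool_pos: [0.3395, 0.2745, 0.1197]
ee_rot: [0.014, 1.0, 0.001, 0.001]
wrist_force: [-0.2, 1.0, -0.1]
gripper_width: 0.0238
grasp_force: 59.6
```

```bash
python3 wl.py live 338.5 274 95 116 58;python3 wl.py side 338.5 274 45 80 52; python3 go.py 338.5 274 91 88.5
```

```text
14076 rect [335.8 274.6] [89.3 87.2] 47.5 circ [338.1 274. ] 92.2 z [108.6 109.6 112.1]
688 rect [333.6 285.6] [82.6 66.2] 20.8 circ [336.1 277.9] 83.3 z [48.7 56.7 75.2]
t23.4 pos [339.4 274.9 119.7] yaw 88.5 j [ 1.04  0.1  -0.38  0.   -1.09 -2.64] F [-0.3  0.3 -1.4] w 23.8
ROW [0.002, -0.002, 0.057] [0.001, 0.001, -0.001]
```

{"name": "servo_tool", "arguments": {
  "plan": [
    [[0, 0, 0, 0.015, 0, 0, 0], [0, 0, 0, 0.03, 0, 0, 0], [0, 0, 0, 0.04, 0, 0, 0], [0, 0, 0, 0.047, 0, 0, 0], [0, 0, 0, 0.052, 0, 0, 0], [0, 0, 0, 0.056, 0, 0, 0], [0, 0, 0, 0.058, 0, 0, 0], [0, 0, 0, 0.058, 0, 0, 0]]
  ]
}}

```text
clock: 24.08
tool_pos: [0.3388, 0.2744, 0.0905]
ee_rot: [0.013, 1.0, -0.0, 0.0]
wrist_force: [-4.9, -2.5, 9.9]
gripper_width: 0.0239
grasp_force: 60.6
```

{"name": "servo_tool", "arguments": {
  "plan": [
    [[0, 0, 0, 0.001, 0, 0, 0], [0, 0, 0, 0.002, 0, 0, 0], [0, 0, 0, 0.002, 0, 0, 0]]
  ]
}}

```text
clock: 24.33
tool_pos: [0.3389, 0.2744, 0.0904]
ee_rot: [0.013, 1.0, 0.0, 0.001]
wrist_force: [-8.5, -4.7, 18.1]
gripper_width: 0.0239
grasp_force: 61.6
```

```bash
python3 wl.py live 338.5 274 72 88 58; python3 go.py 338.5 274 91 88.5
```

```text
14089 rect [335.1 273.7] [87.9 87.9] 44.0 circ [337.6 273.9] 92.2 z [79.5 80.5 83. ]
t24.4 pos [338.9 274.4  90.4] yaw 88.5 j [ 1.04  0.13 -0.43  0.   -1.01 -2.64] F [-7.4 -4.5 18.5] w 23.8
ROW [0.001, -0.001, -0.001] [0.0, 0.001, 0.0]
```

{"name": "servo_tool", "arguments": {
  "plan": [
    [[0, 0, 0, -0.003, 0, 0, 0], [0.4, 0, 0, -0.005, 0, 0, 0], [0.6, 0, 0, -0.005, 0, 0, 0], [0.6, 0, 0, -0.005, 0, 0, 0], [0.6, 0, 0, -0.06, 0, 0, 0], [0.6, 0, 0, -0.12, 0, 0, 0], [0.6, 0, 0, -0.18, 0, 0, 0], [0.6, 0, 0, -0.18, 0, 0, 0]]
  ]
}}

```text
clock: 25.05
tool_pos: [0.3413, 0.2768, 0.184]
ee_rot: [0.013, 1.0, 0.004, 0.004]
wrist_force: [0.2, 1.1, 0.7]
gripper_width: 0.0514
grasp_force: 0.0
```

{"name": "servo_tool", "arguments": {
  "plan": [
    [[0.6, 0, -0.5, -0.1, 0, 0, 0], [0.6, 0, -0.5, -0.1, 0, 0, 0], [0.6, 0, -0.5, -0.1, 0, 0, 0], [0.6, 0, -0.5, -0.1, 0, 0, 0], [0.6, 0, -0.5, -0.1, 0, 0, 0], [0.6, 0, -0.5, -0.1, 0, 0, 0], [0.6, 0, -0.5, -0.1, 0, 0, 0], [0.6, 0, -0.5, -0.1, 0, 0, 0]]
  ]
}}

```text
clock: 25.72
tool_pos: [0.3322, 0.0228, 0.2287]
ee_rot: [0.016, 1.0, 0.0, 0.001]
wrist_force: [0.2, 0.5, -1.5]
gripper_width: 0.0509
grasp_force: 0.0
```

{"name": "servo_tool", "arguments": {
  "plan": [
    [[0.6, 0, -0.35, 0, 0, 0, 0], [0.6, 0, -0.35, 0, 0, 0, 0], [0.6, 0, -0.35, 0, 0, 0, 0], [0.6, 0, -0.35, 0, 0, 0, 0], [0.6, 0, -0.35, 0, 0, 0, 0], [0.6, 0, -0.35, 0, 0, 0, 0], [0.6, 0, -0.35, 0, 0, 0, 0], [0.6, 0, -0.35, 0, 0, 0, 0]]
  ]
}}

```text
clock: 26.38
tool_pos: [0.3278, -0.1493, 0.2279]
ee_rot: [0.013, 1.0, 0.0, -0.0]
wrist_force: [-0.1, -0.0, 0.8]
gripper_width: 0.0516
grasp_force: 0.0
```

```bash
python3 - <<'E'
from station import bot
import cv2,numpy as np
from wl import fit
from h import *
T=bot.grab_frame("top");S=bot.grab_frame("side")
for n,x,y,h,r in (("large",531,403,90,75),("small",338.5,274,75,58),("tub",449,110.5,80,85),("terr",653,130.5,65,90)):
    for f in (T,S): print(n,end=" ");fit(f,x,y,h+.5,h+13,r); fit(f,x,y,h+24,h+42,40)
cv2.imwrite("pics/end.png",np.hstack([cv2.resize(T["frame"][80:300,70:320],(400,352)),cv2.resize(S["frame"][140:360,60:310],(400,352))]))
E
```

```text
large 889 rect [530.9 404.7] [119.4 115.8] 83.1 circ [530.8 405. ] 121.6 z [91.9 95.1 98.9]
73 rect [529.9 403.4] [28.2 27. ] 84.6 circ [530.7 403.8] 29.7 z [120.2 125.5 128.9]
large 1952 rect [529.  405.5] [120.  118.5] -72.4 circ [529.1 404.9] 122.9 z [93.1 94.9 97.5]
204 rect [528.4 406.4] [27.8 27.8] 77.3 circ [527.8 406.9] 29.9 z [117.1 125.  127. ]
small 539 rect [339.1 275. ] [89.4 89. ] -49.8 circ [339.3 274.6] 92.7 z [76.7 79.9 83.8]
57 rect [339.  274.1] [23.9 22.9] 83.5 circ [339.4 273.4] 26.5 z [104.8 110.  113.9]
small 931 rect [335.7 278.8] [90.  86.9] 20.6 circ [338.1 276.2] 94.0 z [78.1 80.1 82.6]
136 rect [336.9 277.6] [25.4 24.7] 69.5 circ [337.3 276.8] 27.0 z [101.6 110.1 111.9]
tub 490 rect [451.  133.5] [108.  63.] -0.6 circ [450.8 132.8] 121.6 z [82.1 85.5 89.7]
79 rect [451.2 111.4] [59.1 13.5] -1.1 circ [451.2 109.4] 59.2 z [111.5 114.8 118.2]
tub 958 rect [449.  113.1] [111.3 108.9] 89.1 circ [448.4 113.7] 147.0 z [83.2 85.9 88.4]
163 rect [447.7 114.8] [58.1 13.1] -0.9 circ [447.7 114.3] 58.3 z [106.6 113.8 117. ]
terr 951 rect [653.9 132.2] [145.7  92.4] 30.8 circ [652.3 131.5] 165.7 z [67.  70.7 74.8]
80 rect [653.9 132.8] [59.5 13.6] 31.3 circ [654.1 132.3] 59.7 z [ 95.1 100.1 103.8]
terr 1088 rect [651.5 133.7] [144.   97.1] 31.1 circ [651.5 135. ] 165.8 z [68.3 71.1 73.5]
163 rect [650.3 136.1] [59.4 17. ] 31.1 circ [651.4 134.3] 59.4 z [ 91.3  98.7 101.8]
```

View pics/end.png

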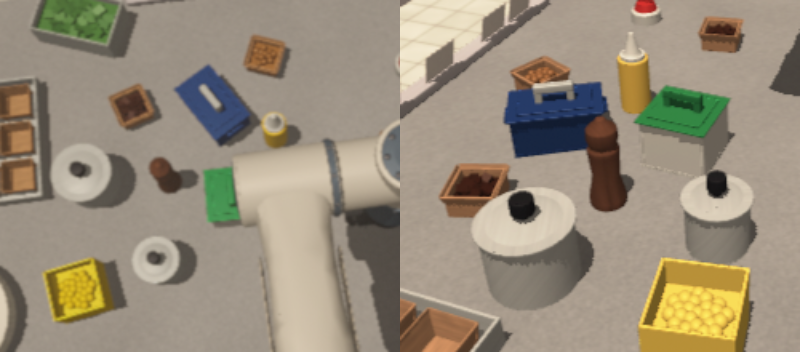

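All four lids sit flat on their own containers: large pot (80,172), small pot (157,258), tub (222,195) and terrine (212,103) in the left half. The mill and bottle are still upright, the heights and centres match, and the arm is clear. I'll hand in.

```bash
python3 -c "
from station import bot
print(bot.observe()['joint_velocities'].round(3)); print(bot.hand_in())"
```

```text
[-0.001 -0.005 -0.     0.    -0.001  0.005]
the job is handed in; nothing more can be done
None
```

All four lids are on their matching containers, measured seated and level, with the mill and bottle still upright and the job handed in at about 26 s; no verdict came back.

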